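# Load the two press fixtures

### The arm

A 6-joint arm with a two-finger parallel gripper is mounted at the origin on the work surface. World frame = base frame: x ahead of the robot, y to its left, z up, the work surface at z = 0. Lengths are in m, angles in rad, forces in N, time in s.
With the tool pointing down it reaches from about 0.225 to 0.875 m from the base axis. Payload 3.4 kg.
Tool frame: the origin (TCP) lies midway between the tips of the shut fingers; the grasp point (between the pads) lies 19 mm behind it; z points along the fingers, y is the line along which they close (so a half turn about z gives the same grasp; the last joint's range is limited). The gripper opens to 85 mm and grips with 20 to 120 N. Pads are 22 mm wide; open, the fingers measure 114 mm over their backs; the gripper's body (76 mm by 85 mm) begins 54 mm behind the grasp point. The pads swing forward as they close: fully open they stand 13 mm farther back than shut.
Start: joints at [-1.255, 0.276, 1.505, -0, 1.361, -0.121], TCP at [0.243, -0.521, 0.231] pointing down, gripper open.
Joint ranges: [-2.89, 2.89], [-0.75, 2.08], [0.22, 2.7], [-1.18, 4.32], [0.11, 2.71], [-2.7, 2.7]. Speed limits (rad/s): [2.57, 2.57, 3.14, 3.14, 3.14, 3.14].

### API

Orientations are given as a unit quaternion [w, x, y, z].
In Python, from cell import bot, eyes, sign_off gives the robot as it stands.
- The arm moves only by the tool drive_tool, never from a script. Its argument "rows" is text: rows parted by semicolons, each of 5 numbers parted by spaces: the finger opening in mm, from 0 to 85.4, then the shift along the tool's x, y, z in units of 50 mm (1.0 is 50 mm), then the turn about the tool's z in units of 8 degrees (1.0 is 8 degrees). A call has exactly 10 rows; each row shifts and turns the commanded pose from where the row before left it, along the tool's axes as they then stand; what a row does not reach is not made up. A row lasts 1/8 s, in which the tool goes at most 62.5 mm and 10.7 degrees, less where a joint would pass 70% of its speed; a pose out of reach is approached as far as the arm can. A call is refused whole if a number of a shift passes 1 or a number of a turn 1, either way. A call with a gripper value outside its range is refused whole. The fingers move at their own pace and stop on an object; the grip force is fixed at half the most. Time passes only in rows, so rows that do not move let the fingers close, or fill a call up. It gives the time, the measured TCP pose, the force, the opening and the grip force at its end, in the units of the state.
- bot.get_obs(): the state, without advancing time (a new reading comes with each control period).
- eyes.capture(name): name is "scene" or "top"; returns a dict with "img" (420x560x3 uint8, red, green, blue), "z_map" (420x560 float32, m along the optical axis (not along the pixel's ray), 0 where there is no reading), "camera_matrix" (3x3 intrinsics, pixels), "view" (4x4, takes a point from world to camera coordinates). Camera axes: x right, y down, z forward; pixel columns grow to the right and rows downward; lengths in m; the calibration is good to about 2 mm. A picture is of the moment at which its call begins.
- sign_off(): hands the job in; it is judged then, once.
The state is a dict: "t": time; "joint_pos": joint angles; "dq": joint speeds; "joint_torque": joint torques, N m; "ee_pos": TCP position; "eef_rot": TCP orientation; "contact_force": force on the tool from outside, world axes, zero at the start; "moment": the same for the moment, N m; "finger_gap": finger opening in m; "finger_force": force on a finger pad.
Only numpy, scipy, OpenCV 4.12 (cv2) and the standard library are available. Lean on these libraries where they do the work, as an engineer would, in place of code of your own. Each camera call takes 0.05 s, during which the arm holds its last target. There are 200 camera calls.

### The job

Load the two post fixtures ready for the press. Over the post of the square-based fixture stack the flanged hub with its flange down, then the plain round sleeve, then the knobbed cap on top; over the post of the round-based fixture put the steel ring, then the square block on it. Lower every part gently onto the one below rather than dropping it down the post, leave them all lying flat, and do not disturb the grey jar.

Things in the scene. Friction and masses are not known exactly. Their poses are not given: they have to be found in the camera images.
- square_fixture: Fixed fixture: dark grey steel square base plate 84 x 84 mm, 10 mm thick, with an upright steel post 14 mm in diameter at its centre; the post's tip is 81 mm above the work surface (last 3 mm tapered to 8 mm). Origin: centre of the underside, on the work surface; z up, x and y along the plate's sides.
- round_fixture: Fixed fixture: dark grey steel round base plate 92 mm in diameter, 10 mm thick, with an upright steel post 14 mm in diameter at its centre; the post's tip is 60 mm above the work surface (last 3 mm tapered to 8 mm). Origin: centre of the underside, on the work surface; z up.
- flange: Flanged hub, black plastic, loose: a round flange 76 mm in diameter and 8 mm thick, with a round hub 48 mm in diameter standing on it, 28 mm high in all, through bore 30 mm. About 90 g. Starts flange down. Origin: centre of the flange's underside; z up along the bore.
- sleeve: Plain round sleeve, black plastic, loose: outside diameter 42 mm, height 36 mm, through bore 30 mm. About 50 g. Starts standing. Origin: centre of the underside; z up along the bore.
- cap: Knobbed cap, black plastic, loose: a round disc 46 mm in diameter and 17 mm thick with a knob 24 mm in diameter and 20 mm high on top (37 mm in all); a recess 30 mm in diameter and 12 mm deep underneath takes the post's tip. The only part without a through hole. About 50 g. Starts knob up. Origin: centre of the underside; z up.
- collar: Thick steel ring, bare light-grey metal, loose: outside diameter 60 mm, height 16 mm, through bore 30 mm. About 250 g. Starts lying flat. Origin: centre of the underside; z up along the bore.
- block: Square block, black plastic, loose: 46 x 46 mm, 26 mm high, with a round upright through bore of 30 mm. About 60 g. Starts lying flat, bore upright. Origin: centre of the underside; x and y at right angles to its side faces, z up along the bore.
- jar: Bystander: grey jar with a white lid, 60 mm in diameter, 85 mm high, loose, standing to the right of the work. Not to be disturbed. Origin: centre of the underside; z up.
Things that resemble listed ones, but are neither listed nor needed, are in the scene too. What is shaped like the flange but orange is not meant. What is shaped like the cap but green or yellow is not meant.

How it is judged:
At the end, for the whole second after the job is handed in: Square fixture, bottom up: hub, sleeve, cap; round fixture: steel ring, square block. Each part within 12 mm of its post's axis, underside within 4 mm of its seated height (10, 38, 74 mm; 10, 26 mm above the work surface), upright within 0.1 rad, at rest (horizontal distance between each of flange, sleeve, cap and square_fixture below 0.012 m and z of flange in the frame of square_fixture between 0.006 and 0.014 m and angle between each of flange, sleeve, cap, collar, block's own z axis and vertical below 0.1 rad and linear speed of each of flange, sleeve, cap, collar, block below 0.02 m/s and z of sleeve in the frame of square_fixture between 0.034 and 0.042 m and z of cap in the frame of square_fixture between 0.07 and 0.078 m and horizontal distance between each of collar, block and round_fixture below 0.012 m and z of collar in the frame of round_fixture between 0.006 and 0.014 m and z of block in the frame of round_fixture between 0.022 and 0.03 m); the robot touches nothing.
It fails at once if a part is dropped down its post (faster than 0.7 m/s while on the post) ((linear speed of flange above 0.7 m/s and horizontal distance between flange and square_fixture below 0.02 m and z of flange in the frame of square_fixture below 0.081 m) or (linear speed of sleeve above 0.7 m/s and horizontal distance between sleeve and square_fixture below 0.02 m and z of sleeve in the frame of square_fixture below 0.081 m) or (linear speed of cap above 0.7 m/s and horizontal distance between cap and square_fixture below 0.02 m and z of cap in the frame of square_fixture below 0.081 m) or (linear speed of collar above 0.7 m/s and horizontal distance between collar and round_fixture below 0.02 m and z of collar in the frame of round_fixture below 0.06 m) or (linear speed of block above 0.7 m/s and horizontal distance between block and round_fixture below 0.02 m and z of block in the frame of round_fixture below 0.06 m)).
It fails at once if the jar is disturbed (moved more than 30 mm) (distance of jar from where it was at the start of the episode above 0.03 m).
It also fails if it takes over 144 s, if anything falls off the work surface, if the arm or the gripper's body presses on something with over 40 N, if the wrist force passes 120 N, or if a joint passes its speed limit or range.

## Working session

There is one attempt and no reset: what is moved stays moved. The work goes in short steps, Python scripts to look and compute and a tool call to move; the robot and the scene stay as the last step left them, time stands still between calls to the robot, and variables do not carry over. Pictures are saved under pics/ and viewed, at most 14 in all, crops included, and the job is handed in when it is done.

Besides the shell and the picture viewer there is one more tool, called after "Emit:" as name(argument=value, ...) on one line, values as JSON. drive_tool: Moves the arm, as the interface text tells. Its arguments: {"type":"object","properties":{"rows":{"type":"string"}},"required":["rows"]}

```bash
mkdir -p pics; python3 - <<'E'
from cell import bot, eyes
import cv2,numpy as np
for n in("scene","top"):
    c=eyes.capture(n); cv2.imwrite(f"pics/{n}0.png",c["img"][:,:,::-1]); np.savez(f"{n}0.npz",**c)
    print(n,c["camera_matrix"].tolist(),c["view"].round(3).tolist())
print(bot.get_obs())
E
```

```text
scene [[382.168600353584, 0.0, 288.62928162933105], [0.0, 382.168600353584, 212.45299472485945], [0.0, 0.0, 1.0]] [[0.757, 0.654, 0.013, -0.377], [0.448, -0.504, -0.739, -0.268], [-0.476, 0.565, -0.674, 1.162], [0.0, 0.0, 0.0, 1.0]]
top [[379.9869961402718, 0.0, 277.3220662988561], [0.0, 379.9869961402718, 217.18829734341455], [0.0, 0.0, 1.0]] [[0.004, -1.0, 0.002, -0.095], [-0.994, -0.004, -0.109, 0.577], [0.109, -0.001, -0.994, 1.071], [0.0, 0.0, 0.0, 1.0]]
{'t': 0.1, 'joint_pos': array([-1.25498359e+00,  2.76533424e-01,  1.50604645e+00,  1.21551269e-05,
        1.36070221e+00, -1.21021518e-01]), 'dq': array([-1.62800135e-04, -2.34631468e-04, -1.65121321e-03, -3.27833028e-05,
       -1.95097947e-04,  1.63538618e-03]), 'joint_torque': array([ 1.57617269e-03, -4.17701268e+01, -2.46403974e+01, -8.59027818e-05,
        5.86097201e-03, -3.93262127e-06]), 'ee_pos': array([ 0.24310139, -0.52054078,  0.23050936]), 'eef_rot': array([-8.41290782e-04,  9.76241584e-01,  2.16683307e-01, -7.62269475e-05]), 'contact_force': array([ 0.30579133, -0.34752576, -0.45864202]), 'moment': array([0.01196755, 0.00568546, 0.02218786]), 'finger_force': 0.0, 'finger_gap': 0.08511075868266253}
```

View pics/scene0.png

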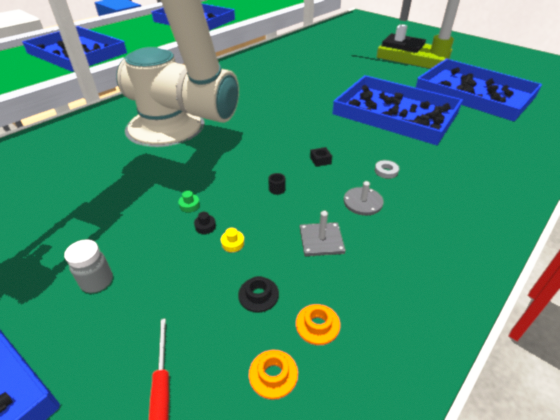

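View pics/top0.png

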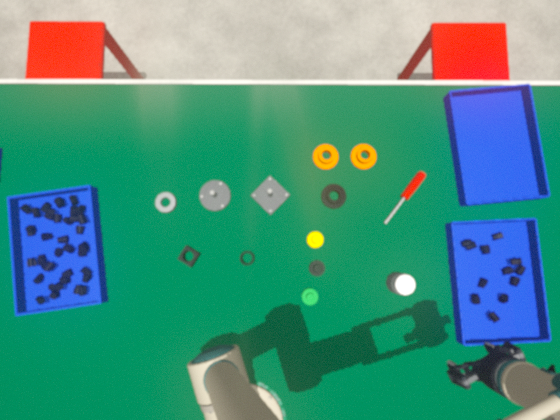

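The scene view shows all parts standing free. In the top view: ring (165,202), round fixture (214,195), square fixture (270,195), black flange (333,196), block (189,256), sleeve (248,257), black cap (317,268) between yellow (315,239) and green (310,297), and jar (404,284).

```bash
cat > h.py <<'E'
import numpy as np,cv2
def cloud(c):
    z=c["z_map"];K=c["camera_matrix"];v,u=np.indices(z.shape)
    P=np.stack([(u-K[0,2])/K[0,0]*z,(v-K[1,2])/K[1,1]*z,z],-1)
    V=c["view"]; W=(P-V[:3,3])@V[:3,:3]; W[z==0]=np.nan
    return W
def near(W,x,y,r,lo,hi):
    m=(np.hypot(W[...,0]-x,W[...,1]-y)<r)&(W[...,2]>lo)&(W[...,2]<hi)
    return W[m]
E
python3 - <<'E'
from h import *
T=cloud(np.load("top0.npz"));S=cloud(np.load("scene0.npz"))
print("table",T[320,200],T[230,360])
O=dict(ring=(165,202,.045,.010,.016),rfix=(214,195,.06,.006,.010),rpost=(214,195,.04,.03,.06),sfix=(270,195,.065,.006,.010),spost=(270,195,.04,.03,.081),flange=(333,196,.05,.004,.008),hub=(333,196,.05,.02,.028),sleeve=(248,257,.035,.03,.036),block=(189,256,.045,.02,.026),cap=(317,268,.033,.01,.017),knob=(317,268,.033,.03,.037),jar=(404,284,.05,.07,.085))
for n,(u,v,r,lo,h) in O.items():
    w=np.nanmedian(T[v-8:v+9,u-8:u+9].reshape(-1,3),0)
    for k,W in(("T",T),("S",S)):
        p=near(W,w[0],w[1],r,lo-.002,h+.008)
        if len(p)<3: print(n,k,"few",len(p));continue
        (cx,cy),R=cv2.minEnclosingCircle(p[:,:2].astype(np.float32))
        q=cv2.minAreaRect((p[:,:2]*1000).astype(np.float32))
        print(n,k,len(p),"circ",round(cx,4),round(cy,4),"D",round(2*R,4),"rect",np.round(q[0],1),np.round(q[1],1),round(q[2],1),"z",np.percentile(p[:,2],[5,50,95]).round(4))
E
```

```text
table [0.28065593 0.13021728 0.00192408] [ 0.54394714 -0.33928526 -0.00238549]
ring T 249 circ 0.6235 0.2387 D 0.0611 rect [622.2 238.2] [57.4 57. ] 86.6 z [0.0109 0.0152 0.0189]
ring S 235 circ 0.6265 0.24 D 0.0613 rect [626.9 239.5] [58.6 56.3] 39.2 z [0.0091 0.0134 0.0152]
rfix T 721 circ 0.6424 0.0926 D 0.1143 rect [645.5  90.6] [101.8  99.1] 3.9 z [0.006  0.0096 0.0133]
rfix S 750 circ 0.647 0.0954 D 0.0963 rect [648.3  94.8] [90.5 90.9] 24.3 z [0.0058 0.008  0.0099]
rpost T 26 circ 0.6417 0.0924 D 0.0096 rect [644.2  93.4] [11.7 10.2] 45.1 z [0.0338 0.0569 0.0616]
rpost S 75 circ 0.6494 0.0935 D 0.015 rect [648.6  93.9] [13.1 12.7] 15.5 z [0.0314 0.0465 0.0584]
sfix T 755 circ 0.6433 -0.0719 D 0.1234 rect [642.8 -70.2] [116.8  91. ] 45.4 z [0.0061 0.0096 0.0134]
sfix S 1103 circ 0.6493 -0.0702 D 0.116 rect [649.7 -69.3] [84.6 85.3] 46.6 z [0.0061 0.0082 0.01  ]
spost T 33 circ 0.6466 -0.0702 D 0.014 rect [645.9 -71.1] [11.8 12.2] 88.2 z [0.0326 0.0752 0.0817]
spost S 142 circ 0.6505 -0.0703 D 0.0147 rect [650.5 -70.7] [13.6 12.7] 39.1 z [0.0311 0.0581 0.0793]
flange T 364 circ 
[... 705 characters left out ...]
4 circ 0.4673 0.1663 D 0.0613 rect [468.1 166.2] [47.1 48.9] 59.6 z [0.0189 0.0233 0.0248]
cap T 145 circ 0.4314 -0.2076 D 0.0462 rect [ 430.1 -206.8] [43.1 44.1] 0.5 z [0.013  0.0167 0.0201]
cap S 220 circ 0.4344 -0.2077 D 0.0481 rect [ 436.7 -208.1] [44.  43.6] 55.2 z [0.01   0.0149 0.0226]
knob T 55 circ 0.4311 -0.2075 D 0.0233 rect [ 430.5 -207.5] [20.  20.8] 0.5 z [0.0323 0.0364 0.0399]
knob S 87 circ 0.4336 -0.2061 D 0.0264 rect [ 433.7 -205.9] [21.2 26.2] 51.8 z [0.0293 0.0344 0.0364]
jar T 327 circ 0.3898 -0.4392 D 0.0533 rect [ 389.6 -438.6] [51.6 51.3] 87.8 z [0.0774 0.0848 0.0883]
jar S 724 circ 0.3916 -0.4382 D 0.0559 rect [ 392.4 -438. ] [53.  52.3] 18.9 z [0.071  0.0826 0.0844]
```

Emit:
drive_tool(rows="70 0 0 0 0.782; 70 0 0 0 0.782; 70 0 0 0 0.782; 70 0 0 0 0.782; 70 0.9 -0.7 0 0; 70 0.9 -0.7 0 0; 70 0.9 -0.7 0 0; 70 0.9 -0.7 0 0; 70 0.9 -0.7 0 0; 70 0.9 -0.7 0 0")

```text
t: 1.35
ee_pos: [0.5144, -0.3096, 0.2309]
eef_rot: [-0.0, 1.0, 0.0, -0.0]
contact_force: [0.9, 0.2, 0.2]
finger_gap: 0.0696
finger_force: 0.0
```

Emit:
drive_tool(rows="70 0.66 -0.25 0 0; 70 0.66 -0.25 0 0; 70 0.66 -0.25 0 0; 70 0.65 -0.26 0 0; 70 0 0 0.66 0; 70 0 0 0.66 0; 70 0 0 0.66 0; 70 0 0 0.66 0; 70 0 0 0 0; 70 0 0 0 0")

```text
t: 2.6
ee_pos: [0.6454, -0.2609, 0.1002]
eef_rot: [0.0, 1.0, 0.0, 0.001]
contact_force: [-0.6, 0.3, 0.3]
finger_gap: 0.0698
finger_force: 0.0
```

```bash
python3 - <<'E'
from cell import bot, eyes
from h import *
c=eyes.capture("scene");np.savez("s1.npz",**c);W=cloud(c)
p=bot.get_obs()["ee_pos"];print(p)
q=near(W,p[0],p[1],.075,.06,.13)
for s in(-1,1):
    a=q[(q[:,1]-p[1])*s>0.02]; print(s,len(a),"zmin",np.sort(a[:,2])[:6].round(4),"x",np.percentile(a[:,0],[3,50,97]).round(4),"y",np.percentile(a[:,1],[3,50,97]).round(4))
im=c["img"][180:400,130:420]; cv2.imwrite("pics/s1.png",cv2.resize(im,None,fx=2.5,fy=2.5)[:,:,::-1])
E
```

```text
[ 0.64579611 -0.26107959  0.10098656]
-1 96 zmin [0.1068 0.1079 0.1087 0.1101 0.1104 0.1111] x [0.6393 0.6527 0.6573] y [-0.3099 -0.3041 -0.2975]
1 116 zmin [0.106  0.1067 0.1074 0.1076 0.1078 0.1085] x [0.6362 0.6494 0.6571] y [-0.2268 -0.2258 -0.2134]
```

View pics/s1.png

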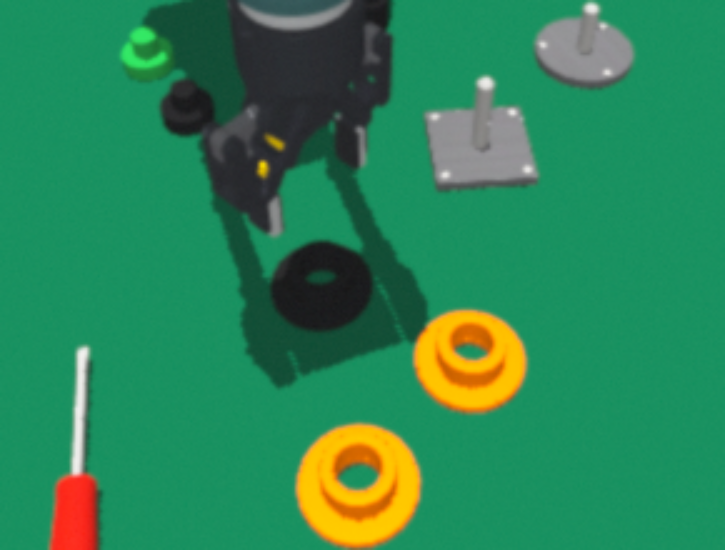

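The crop shows the two fingers at (275,230) and (360,160) straddling the black flange at (320,285). The tips measure about 8 mm behind the TCP, which matches the swing model, and the scene camera agrees with the arm to about 1 mm.

Emit:
drive_tool(rows="64 0.02 -0.04 0.46 0; 64 0 0 0.46 0; 64 0 0 0.46 0; 64 0 0 0.46 0; 64 0 0 0 0; 40 0 0 0 0; 40 0 0 0 0; 40 0 0 0 0; 40 0 0 0 0; 40 0 0 0 0")

```text
t: 3.9
ee_pos: [0.6473, -0.2593, 0.0098]
eef_rot: [0.001, 1.0, -0.0, 0.002]
contact_force: [0.8, -0.5, 5.9]
finger_gap: 0.0458
finger_force: 62.0
```

Emit:
drive_tool(rows="40 0 0 -0.2 0; 40 0 0 -0.5 0; 40 0 0 -0.6 0; 40 0 0 -0.6 0; 40 0 0 -0.6 0; 40 0 -0.7 0 0; 40 0 -0.7 0 0; 40 0 -0.7 0 0; 40 0 0 0 0; 40 0 0 0 0")

```text
t: 5.15
ee_pos: [0.6458, -0.1538, 0.1326]
eef_rot: [0.0, 1.0, 0.0, 0.0]
contact_force: [-0.0, -0.0, -1.3]
finger_gap: 0.046
finger_force: 61.7
```

```bash
python3 - <<'E'
from cell import bot, eyes
from h import *
c=eyes.capture("scene");W=cloud(c)
o=bot.get_obs();p=o["ee_pos"];print(p,o["contact_force"],o["finger_gap"])
q=near(W,p[0],p[1],.05,.10,.22);
im=c["img"][130:330,180:440]; cv2.imwrite("pics/s2.png",cv2.resize(im,None,fx=2.5,fy=2.5)[:,:,::-1])
E
```

```text
[ 0.64584245 -0.15431071  0.13253563] [ 0.29703422 -0.03400192 -1.2773085 ] 0.04604464602526
```

View pics/s2.png

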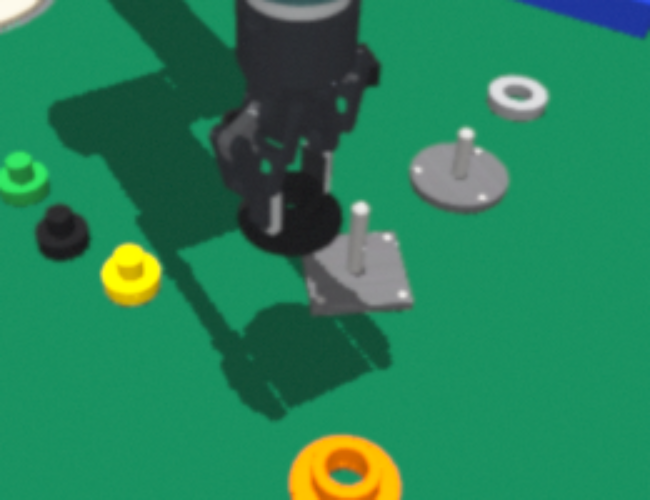

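The crop shows the flange held level at (290,215), beside the square fixture's post at (360,205). Next I carry it over the post and measure.

Emit:
drive_tool(rows="40 0.02 -0.42 0 0; 40 0.02 -0.42 0 0; 40 0.02 -0.42 0 0; 40 0 -0.42 0 0; 40 0 0 0 0; 40 0 0 0 0; 40 0 0 0 0; 40 0 0 0 0; 40 0 0 0 0; 40 0 0 0 0")

```text
t: 6.45
ee_pos: [0.6487, -0.0698, 0.1323]
eef_rot: [0.0, 1.0, -0.0, 0.0]
contact_force: [-0.3, 0.6, -0.4]
finger_gap: 0.0462
finger_force: 61.8
```

```bash
python3 - <<'E'
from cell import bot, eyes
from h import *
c=eyes.capture("scene");W=cloud(c)
o=bot.get_obs();p=o["ee_pos"];print(p)
q=near(W,p[0],p[1],.05,.10,.133)
print(np.percentile(q[:,2],[2,25,50,75]),len(q))
q=q[(q[:,2]<.131)]
(cx,cy),R=cv2.minEnclosingCircle(q[:,:2].astype(np.float32));print(cx,cy,2*R)
E
```

```text
[ 0.64872924 -0.06971008  0.13223975]
[0.12238896 0.12732264 0.12826978 0.12906025] 458
0.6493969559669495 -0.07077434659004211 0.07609441131353378
```

Emit:
drive_tool(rows="40 0 0 0.3 0; 40 0 0 0.3 0; 40 0 0 0.3 0; 40 0 0 0.3 0; 40 0 0 0.3 0; 40 0 0 0.3 0; 40 0 0 0.25 0; 40 0 0 0.1 0; 40 0 0 0.04 0; 40 0 0 0 0")

```text
t: 7.75
ee_pos: [0.649, -0.0696, 0.0231]
eef_rot: [0.0, 1.0, 0.0, 0.0]
contact_force: [0.0, 0.1, -1.5]
finger_gap: 0.0458
finger_force: 61.8
```

Still about 3 mm to go.

Emit:
drive_tool(rows="40 0 0 0.03 0; 40 0 0 0.02 0; 40 0 0 0.015 0; 40 0 0 0 0; 40 0 0 0 0; 64 0 0 0 0; 64 0 0 0 0; 64 0 0 0 0; 64 0 0 0 0; 64 0 0 0 0")

```text
t: 9.0
ee_pos: [0.6487, -0.0696, 0.0195]
eef_rot: [0.0, 1.0, 0.0, 0.0]
contact_force: [0.7, -0.2, -0.4]
finger_gap: 0.0641
finger_force: 0.0
```

Emit:
drive_tool(rows="64 0 0 -0.3 0; 64 0 0 -0.7 0; 64 0 0 -0.8 0; 64 0 0 -0.8 0; 60 -0.93 -0.32 0 0; 60 -0.93 -0.32 0 0; 60 -0.93 -0.32 0 0; 60 -0.93 -0.32 0 0; 60 0 0 0.5 0; 60 0 0 0.5 0")

```text
t: 10.25
ee_pos: [0.4631, -0.0054, 0.1008]
eef_rot: [0.0, 1.0, 0.0, 0.002]
contact_force: [0.7, -0.1, -0.6]
finger_gap: 0.0596
finger_force: 0.0
```

```bash
python3 - <<'E'
from cell import bot, eyes
from h import *
c=eyes.capture("scene");W=cloud(c)
o=bot.get_obs();p=o["ee_pos"];print(p)
q=near(W,.65,-.07,.05,.012,.019);(cx,cy),R=cv2.minEnclosingCircle(q[:,:2].astype(np.float32));print("flange",cx,cy,2*R,np.percentile(q[:,2],[10,50,90]))
q=near(W,.65,-.07,.04,.03,.037);(cx,cy),R=cv2.minEnclosingCircle(q[:,:2].astype(np.float32));print("hub",cx,cy,2*R,np.percentile(q[:,2],[10,50,90]))
E
```

```text
[ 0.46079632 -0.00513661  0.09774931]
flange 0.6484933495521545 -0.07136229425668716 0.07771356403827667 [0.0142903  0.01601705 0.01741254]
hub 0.649595320224762 -0.07024803012609482 0.048773493617773056 [0.03132322 0.03519767 0.03645063]
```

Emit:
drive_tool(rows="60 0.03 0 0.4 0; 60 0 0 0.5 0; 60 0 0 0.5 0; 60 0 0 0.32 0; 60 0 0 0 0; 34 0 0 0 0; 34 0 0 0 0; 34 0 0 0 0; 34 0 0 0 0; 34 0 0 0 0")

```text
t: 11.55
ee_pos: [0.4654, -0.0057, 0.0151]
eef_rot: [0.0, 1.0, -0.0, 0.001]
contact_force: [0.0, 0.3, 6.8]
finger_gap: 0.0403
finger_force: 60.4
```

Emit:
drive_tool(rows="34 0 0 -0.2 0; 34 0 0 -0.5 0; 34 0 0 -0.6 0; 34 0 0 -0.6 0; 34 0 0 -0.6 0; 34 0 0 0 0; 34 0.8 0.28 0 0; 34 0.8 0.28 0 0; 34 0 0 0 0; 34 0 0 0 0")

```text
t: 12.8
ee_pos: [0.5427, -0.0332, 0.1374]
eef_rot: [-0.0, 1.0, -0.0, -0.002]
contact_force: [-0.3, 0.3, -0.7]
finger_gap: 0.0403
finger_force: 60.6
```

Emit:
drive_tool(rows="34 0.53 0.184 0 0; 34 0.53 0.184 0 0; 34 0.53 0.184 0 0; 34 0.53 0.184 0 0; 34 0 0 0 0; 34 0 0 0 0; 34 0 0 0 0; 34 0 0 0 0; 34 0 0 0 0; 34 0 0 0 0")

```text
t: 14.05
ee_pos: [0.6501, -0.0703, 0.1387]
eef_rot: [0.0, 1.0, 0.0, 0.0]
contact_force: [0.0, 0.3, -0.6]
finger_gap: 0.0404
finger_force: 60.6
```

```bash
python3 - <<'E'
from cell import bot, eyes
from h import *
c=eyes.capture("scene");W=cloud(c)
o=bot.get_obs();p=o["ee_pos"];print(p,o["contact_force"])
q=near(W,p[0],p[1],.03,.09,.2)
print(np.percentile(q[:,2],[0,1,5,25,50]),len(q))
im=c["img"][130:290,230:430]; cv2.imwrite("pics/s3.png",cv2.resize(im,None,fx=3,fy=3)[:,:,::-1])
E
```

```text
[ 0.65017798 -0.07031199  0.13862224] [-0.40321825  0.07582841 -0.20137553]
[0.12051751 0.12317958 0.12576167 0.14220008 0.15613396] 608
```

View pics/s3.png

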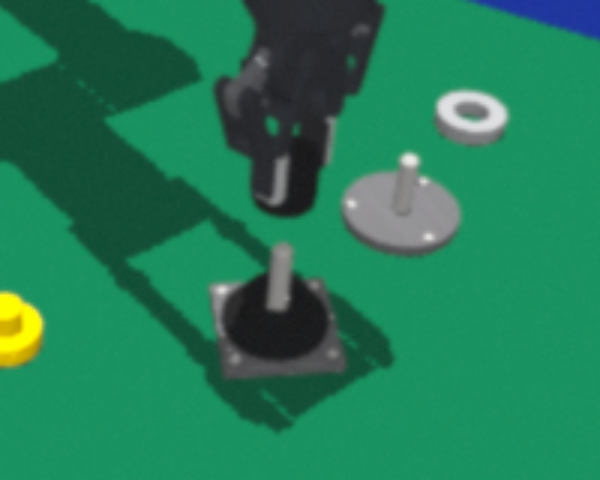

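The crop shows the flange flat on the square fixture at (275,320) and the sleeve held upright at (285,185) above the post tip (282,248).

Emit:
drive_tool(rows="34 0.02 0 0.25 0; 34 0 0 0.25 0; 34 0 0 0.25 0; 34 0 0 0.25 0; 34 0 0 0.25 0; 34 0 0 0.25 0; 34 0 0 0.1 0; 34 0 0 0.03 0; 34 0 0 0 0; 34 0 0 0 0")

```text
t: 15.35
ee_pos: [0.6516, -0.0704, 0.0576]
eef_rot: [0.0, 1.0, 0.0, 0.001]
contact_force: [0.4, -0.5, -0.5]
finger_gap: 0.0403
finger_force: 60.6
```

Emit:
drive_tool(rows="34 0 0 0.02 0; 34 0 0 0.02 0; 34 0 0 0.02 0; 34 0 0 0.01 0; 34 0 0 0.01 0; 34 0 0 0 0; 34 0 0 0 0; 34 0 0 0 0; 34 0 0 0 0; 34 0 0 0 0")

```text
t: 16.6
ee_pos: [0.6512, -0.0703, 0.0532]
eef_rot: [0.0, 1.0, 0.0, -0.0]
contact_force: [-0.2, -0.5, 2.3]
finger_gap: 0.0401
finger_force: 60.7
```

Emit:
drive_tool(rows="60 0 0 0 0; 60 0 0 0 0; 60 0 0 0 0; 60 0 0 -0.3 0; 60 0 0 -0.7 0; 60 0 0 -0.8 0; 60 0 0 0 0; 50 -0.9 0.5 0 0; 50 -0.9 0.5 0 0; 50 -0.9 0.5 0 0")

```text
t: 17.85
ee_pos: [0.5144, -0.1457, 0.1427]
eef_rot: [0.0, 1.0, 0.0, -0.0]
contact_force: [-0.2, -0.1, -0.6]
finger_gap: 0.0497
finger_force: 0.0
```

Emit:
drive_tool(rows="50 -0.82 0.6 0 0; 50 -0.82 0.6 0 0; 50 0 0 0 0; 50 0 0 0 0; 50 0 0 0 0; 50 0 0 0 0; 50 0 0 0 0; 50 0 0 0 0; 50 0 0 0 0; 50 0 0 0 0")

```text
t: 19.1
ee_pos: [0.4343, -0.2054, 0.1431]
eef_rot: [0.0, 1.0, 0.0, 0.0]
contact_force: [0.2, -0.6, -0.1]
finger_gap: 0.05
finger_force: 0.0
```

```bash
python3 - <<'E'
from cell import bot, eyes
from h import *
c=eyes.capture("scene");W=cloud(c)
o=bot.get_obs();p=o["ee_pos"];print(p)
q=near(W,.65,-.07,.04,.064,.075);(cx,cy),R=cv2.minEnclosingCircle(q[:,:2].astype(np.float32));print("sleeve",cx,cy,2*R,np.percentile(q[:,2],[10,50,90]))
q=near(W,.434,-.207,.03,.03,.04);(cx,cy),R=cv2.minEnclosingCircle(q[:,:2].astype(np.float32));print("knob",cx,cy,2*R,len(q))
E
```

```text
[ 0.43423649 -0.20538035  0.14307699]
sleeve 0.6484565734863281 -0.07225831598043442 0.042528409510850906 [0.06554013 0.07079391 0.0727333 ]
knob 0.43399637937545776 -0.2052835077047348 0.025557581335306168 80
```

Emit:
drive_tool(rows="50 -0.02 0.01 0.6 0; 50 0 0 0.6 0; 50 0 0 0.6 0; 50 0 0 0.5 0; 50 0 0 0.16 0; 50 0 0 0 0; 16 0 0 0 0; 16 0 0 0 0; 16 0 0 0 0; 16 0 0 0 0")

```text
t: 20.4
ee_pos: [0.4341, -0.2064, 0.0213]
eef_rot: [0.001, 1.0, 0.0, 0.001]
contact_force: [-1.2, -0.2, 6.3]
finger_gap: 0.0218
finger_force: 58.7
```

Emit:
drive_tool(rows="16 0 0 0 0; 16 0 0 -0.3 0; 16 0 0 -0.6 0; 16 0 0 -0.7 0; 16 0 0 -0.7 0; 16 0 0 -0.5 0; 16 0 0 0 0; 16 0.8 -0.5 0 0; 16 0.8 -0.5 0 0; 16 0.8 -0.5 0 0")

```text
t: 21.65
ee_pos: [0.5535, -0.1299, 0.1585]
eef_rot: [-0.0, 1.0, -0.0, -0.001]
contact_force: [-0.3, 0.1, 0.4]
finger_gap: 0.0217
finger_force: 58.8
```

Emit:
drive_tool(rows="16 0.48 -0.3 0 0; 16 0.48 -0.3 0 0; 16 0.48 -0.3 0 0; 16 0.48 -0.29 0 0; 16 0 0 0 0; 16 0 0 0 0; 16 0 0 0 0; 16 0 0 0 0; 16 0 0 0 0; 16 0 0 0 0")

```text
t: 22.9
ee_pos: [0.6491, -0.0715, 0.1602]
eef_rot: [0.0, 1.0, -0.0, 0.0]
contact_force: [0.7, -0.1, 0.3]
finger_gap: 0.0218
finger_force: 58.8
```

```bash
python3 - <<'E'
from cell import bot, eyes
from h import *
c=eyes.capture("scene");W=cloud(c)
o=bot.get_obs();p=o["ee_pos"];print(p,o["contact_force"])
q=near(W,p[0],p[1],.03,.1,.155)
q=q[q[:,2]<.153];(cx,cy),R=cv2.minEnclosingCircle(q[:,:2].astype(np.float32));print(cx,cy,2*R,np.percentile(q[:,2],[0,1,5,25,50]),len(q))
im=c["img"][130:290,230:430]; cv2.imwrite("pics/s4.png",cv2.resize(im,None,fx=3,fy=3)[:,:,::-1])
E
```

```text
[ 0.64918497 -0.07144983  0.16019234] [ 0.26823151  0.01664794 -0.50527801]
0.6494794487953186 -0.07357458025217056 0.04588707163929939 [0.13652505 0.13714896 0.13852263 0.14222559 0.14581655] 170
```

View pics/s4.png

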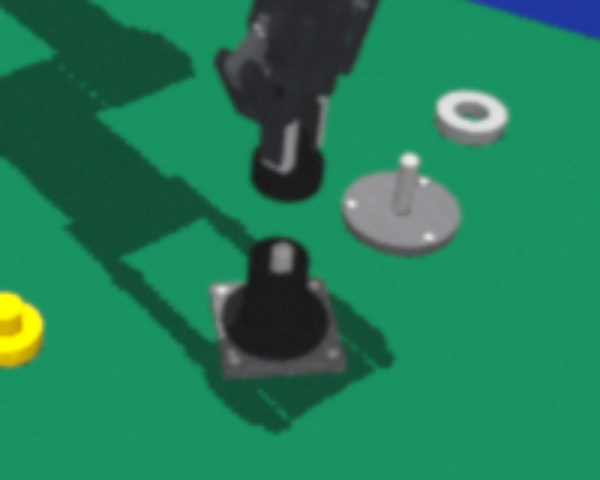

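The crop shows hub and sleeve stacked at (278,300) with the post tip inside the bore, and the cap held level at (287,170) above it.

Emit:
drive_tool(rows="16 0 -0.02 0.25 0; 16 0 0 0.25 0; 16 0 0 0.25 0; 16 0 0 0.2 0; 16 0 0 0.15 0; 16 0 0 0.06 0; 16 0 0 0.03 0; 16 0 0 0 0; 16 0 0 0 0; 16 0 0 0 0")

```text
t: 24.2
ee_pos: [0.6494, -0.0704, 0.1009]
eef_rot: [0.0, 1.0, 0.0, 0.0]
contact_force: [-0.8, -0.2, -0.3]
finger_gap: 0.0217
finger_force: 58.8
```

Emit:
drive_tool(rows="16 0 0 0.02 0; 16 0 0 0.02 0; 16 0 0 0.02 0; 16 0 0 0.02 0; 16 0 0 0.02 0; 16 0 0 0 0; 16 0 0 0 0; 16 0 0 0 0; 16 0 0 0 0; 16 0 0 0 0")

```text
t: 25.45
ee_pos: [0.6492, -0.0704, 0.0955]
eef_rot: [0.0, 1.0, 0.0, 0.0]
contact_force: [-0.5, -0.2, -0.9]
finger_gap: 0.0219
finger_force: 58.9
```

Emit:
drive_tool(rows="16 0 0 0.02 0; 16 0 0 0 0; 16 0 0 0 0; 44 0 0 0 0; 44 0 0 0 0; 44 0 0 0 0; 44 0 0 0 0; 44 0 0 -0.3 0; 44 0 0 -0.6 0; 44 0 0 -0.6 0")

```text
t: 26.7
ee_pos: [0.6495, -0.0704, 0.1713]
eef_rot: [0.0, 1.0, 0.0, 0.0]
contact_force: [-0.4, -0.7, -0.1]
finger_gap: 0.044
finger_force: 0.0
```

Emit:
drive_tool(rows="75 0 -0.77 0 0; 75 -0.06 -0.77 0 0; 75 -0.06 -0.77 0 0; 75 -0.06 -0.77 0 0; 75 -0.06 -0.77 0 0; 75 -0.06 -0.77 0 0; 75 -0.06 -0.77 0 0; 75 -0.06 -0.77 0 0; 75 -0.06 0 0 0; 75 0 0 0 0")

```text
t: 27.95
ee_pos: [0.6252, 0.2374, 0.1703]
eef_rot: [0.0, 1.0, 0.0, 0.0]
contact_force: [-0.4, -0.6, -0.9]
finger_gap: 0.0751
finger_force: 0.0
```

```bash
python3 - <<'E'
from cell import bot, eyes
from h import *
c=eyes.capture("scene");W=cloud(c)
o=bot.get_obs();p=o["ee_pos"];print(p)
for n,lo,hi,r in(("disc",.082,.0925,.035),("knob",.1,.115,.03),("slv",.066,.0745,.035)):
    q=near(W,.65,-.07,r,lo,hi);(cx,cy),R=cv2.minEnclosingCircle(q[:,:2].astype(np.float32));print(n,cx,cy,2*R,np.percentile(q[:,2],[5,50,95]),len(q))
im=c["img"][110:300,250:450]; cv2.imwrite("pics/s5.png",cv2.resize(im,None,fx=3,fy=3)[:,:,::-1])
E
```

```text
[0.62536388 0.2368972  0.17015035]
disc 0.6493212580680847 -0.07206214219331741 0.047127094119787216 [0.08299828 0.08893324 0.0908241 ] 232
knob 0.648648738861084 -0.07093164324760437 0.025173820555210114 [0.10119651 0.1085774  0.11009937] 115
slv 0.6508378982543945 -0.07583990693092346 0.04080789536237717 [0.06624733 0.06879903 0.07427895] 46
```

View pics/s5.png

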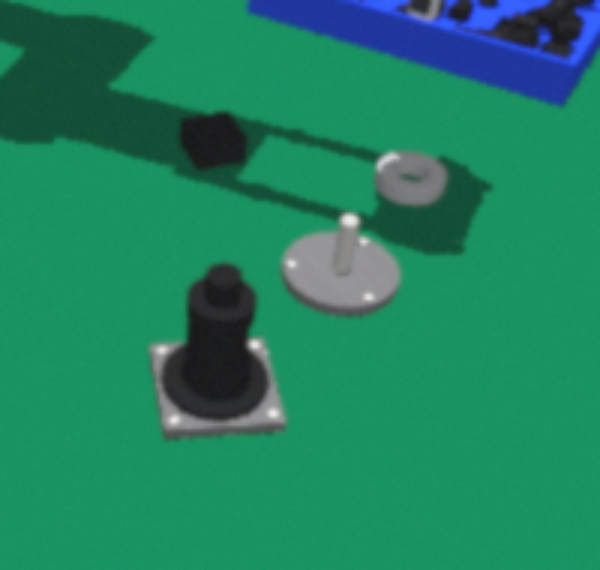

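The crop shows the finished stack, hub, sleeve and cap, straight on the square fixture at (220,350). Heights agree: disc top 0.091, knob top 0.110. The ring at (410,178) is free.

Emit:
drive_tool(rows="75 0 -0.04 0.7 0; 75 0 0 0.8 0; 75 0 0 0.8 0; 75 0 0 0.6 0; 75 0 0 0.3 0; 75 0 0 0.18 0; 75 0 0 0 0; 75 0 0 0 0; 75 0 0 0 0; 75 0 0 0 0")

```text
t: 29.25
ee_pos: [0.6255, 0.2398, 0.0012]
eef_rot: [-0.0, 1.0, 0.0, 0.001]
contact_force: [-0.5, 0.3, -0.1]
finger_gap: 0.0751
finger_force: 0.0
```

Emit:
drive_tool(rows="52 0 0 0 0; 52 0 0 0 0; 52 0 0 0 0; 52 0 0 0 0; 52 0 0 0 0; 52 0 0 0 0; 52 0 0 -0.1 0; 52 0 0 -0.3 0; 52 0 0 -0.5 0; 52 0 0 -0.5 0")

```text
t: 30.5
ee_pos: [0.625, 0.2395, 0.0714]
eef_rot: [0.0, 1.0, 0.0, -0.0]
contact_force: [-0.3, -0.3, -3.0]
finger_gap: 0.0572
finger_force: 64.6
```

Emit:
drive_tool(rows="52 0 0 -0.4 0; 52 0 0 -0.4 0; 52 0 0 -0.2 0; 52 0.11 0.73 0 0; 52 0.11 0.73 0 0; 52 0.11 0.73 0 0; 52 0.11 0.73 0 0; 52 0 0 0 0; 52 0 0 0 0; 52 0 0 0 0")

```text
t: 31.75
ee_pos: [0.6469, 0.0947, 0.1204]
eef_rot: [-0.0, 1.0, 0.0, -0.0]
contact_force: [-0.1, 0.5, -3.0]
finger_gap: 0.0571
finger_force: 64.8
```

```bash
python3 - <<'E'
from cell import bot, eyes
from h import *
c=eyes.capture("scene");W=cloud(c)
o=bot.get_obs();p=o["ee_pos"];print(p,o["contact_force"],o["finger_gap"])
q=near(W,p[0],p[1],.036,.1,.140)
(cx,cy),R=cv2.minEnclosingCircle(q[:,:2].astype(np.float32));print(cx,cy,2*R,np.percentile(q[:,2],[0,1,5,25,50,75]),len(q))
im=c["img"][80:240,280:480]; cv2.imwrite("pics/s6.png",cv2.resize(im,None,fx=3,fy=3)[:,:,::-1])
E
```

```text
[0.64691942 0.0947194  0.12045095] [ 0.17004405 -0.09094235 -2.26190734] 0.05730696312765221
0.6512126922607422 0.09394151717424393 0.07118774950504303 [0.11551411 0.11687021 0.11893166 0.12517474 0.13136497 0.13263316] 347
```

View pics/s6.png

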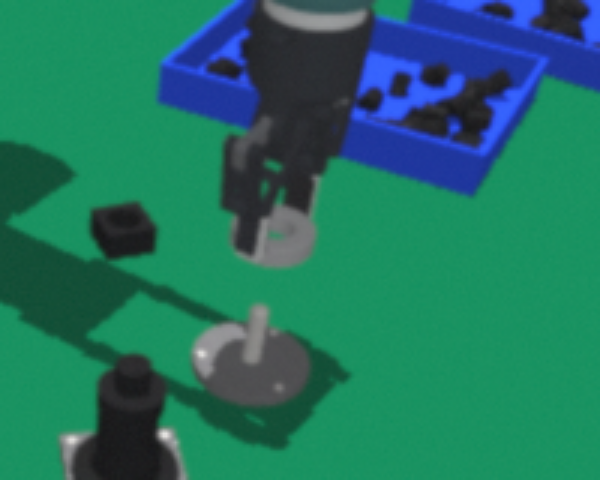

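The crop shows the ring held level at (273,238) above the round fixture's post at (258,312), with the block free at (123,230).

Emit:
drive_tool(rows="52 0.01 0.02 0.3 0; 52 0 0 0.3 0; 52 0 0 0.3 0; 52 0 0 0.3 0; 52 0 0 0.3 0; 52 0 0 0.3 0; 52 0 0 0.2 0; 52 0 0 0.07 0; 52 0 0 0.03 0; 52 0 0 0 0")

```text
t: 33.05
ee_pos: [0.6481, 0.0927, 0.016]
eef_rot: [0.0, 1.0, 0.0, 0.0]
contact_force: [-0.8, 0.2, -2.9]
finger_gap: 0.0571
finger_force: 64.8
```

Emit:
drive_tool(rows="52 0 0 0.02 0; 52 0 0 0.02 0; 52 0 0 0.02 0; 52 0 0 0.015 0; 52 0 0 0 0; 52 0 0 0 0; 52 0 0 0 0; 52 0 0 0 0; 52 0 0 0 0; 52 0 0 0 0")

```text
t: 34.3
ee_pos: [0.6477, 0.0927, 0.0119]
eef_rot: [0.0, 1.0, 0.0, 0.0]
contact_force: [-1.4, 0.1, 1.5]
finger_gap: 0.0574
finger_force: 65.2
```

Emit:
drive_tool(rows="75 0 0 0 0; 75 0 0 0 0; 75 0 0 0 0; 75 0 0 -0.4 0; 75 0 0 -0.7 0; 75 0 0 -0.8 0; 75 0 0 -0.7 0; 70 -0.9 -0.36 0 0; 70 -0.9 -0.36 0 0; 70 -0.9 -0.36 0 0")

```text
t: 35.55
ee_pos: [0.5115, 0.1471, 0.1419]
eef_rot: [-0.0, 1.0, -0.0, 0.0]
contact_force: [0.2, 1.0, 0.2]
finger_gap: 0.0697
finger_force: 0.0
```

Emit:
drive_tool(rows="70 -0.92 -0.37 0 0; 70 0 0 0 0.97; 70 0 0 0 0.97; 70 0 0 0 0.97; 70 0 0 0 0.965; 70 0 0 0 0; 70 0 0 0 0; 70 0 0 0 0; 70 0 0 0 0; 70 0 0 0 0")

```text
t: 36.8
ee_pos: [0.4668, 0.1652, 0.1418]
eef_rot: [0.0, 0.964, -0.267, 0.0]
contact_force: [-0.4, -0.2, -0.4]
finger_gap: 0.0701
finger_force: 0.0
```

```bash
python3 - <<'E'
from cell import bot, eyes
from h import *
o=bot.get_obs();p=o["ee_pos"];print(p,o["eef_rot"],o["joint_pos"])
c=eyes.capture("scene");W=cloud(c)
for n,x,y,r,lo,hi in(("ring",.649,.094,.036,.02,.03),("block",.467,.1655,.04,.018,.03)):
    q=near(W,x,y,r,lo,hi);print(n,cv2.minEnclosingCircle(q[:,:2].astype(np.float32)),cv2.minAreaRect((q[:,:2]*1e3).astype(np.float32)),np.percentile(q[:,2],[5,50,95]),len(q))
im=c["img"][80:260,250:450]; cv2.imwrite("pics/s7.png",cv2.resize(im,None,fx=3,fy=3)[:,:,::-1])
E
```

```text
[0.46675455 0.16516363 0.14177476] [ 2.66495858e-05  9.63673022e-01 -2.67084824e-01  3.99274779e-05] [ 1.99535011e-01  2.27094925e-01  1.81225505e+00 -9.37910034e-05
  1.10219561e+00  2.31110708e+00]
ring ((0.6478334665298462, 0.09198127686977386), 0.031946517527103424) ((649.3043212890625, 89.75483703613281), (59.015743255615234, 58.359798431396484), 14.382919311523438) [0.02126033 0.0237717  0.02598769] 269
block ((0.46797770261764526, 0.16623054444789886), 0.03150283172726631) ((468.169921875, 165.88595581054688), (48.08652114868164, 48.843833923339844), 58.171695709228516) [0.01927232 0.0228436  0.02519805] 168
```

View pics/s7.png

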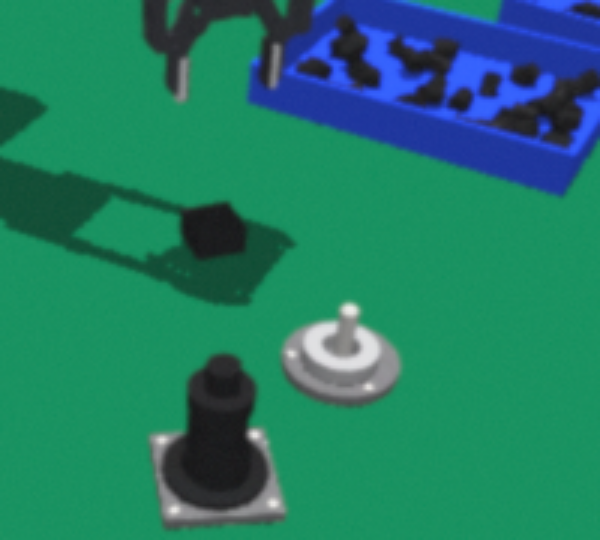

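The crop shows the ring seated over its post at (342,352). The open fingers at (180,80) and (272,70) are turned along the block at (213,230), whose measured edge angle is about 59°.

Emit:
drive_tool(rows="70 0 0 0.6 0; 70 0 0 0.7 0; 70 0 0 0.7 0; 70 0 0 0.5 0; 70 0 0 0.18 0; 70 0 0 0 0; 70 0 0 0 0; 38 0 0 0 0; 38 0 0 0 0; 38 0 0 0 0")

```text
t: 38.1
ee_pos: [0.4676, 0.1653, 0.009]
eef_rot: [-0.0, 0.964, -0.267, 0.001]
contact_force: [-0.4, -0.3, 5.1]
finger_gap: 0.0448
finger_force: 62.0
```

Emit:
drive_tool(rows="38 0 0 0 0; 38 0 0 0 0; 38 0 0 0 0; 38 0 0 -0.2 0; 38 0 0 -0.5 0; 38 0 0 -0.6 0; 38 0 0 -0.6 0; 38 0 0 -0.4 0; 38 0 0 0 0; 38 0 0 0 0")

```text
t: 39.35
ee_pos: [0.466, 0.165, 0.1223]
eef_rot: [0.0, 0.964, -0.267, -0.0]
contact_force: [0.9, -0.6, -0.1]
finger_gap: 0.0446
finger_force: 61.3
```

Emit:
drive_tool(rows="38 0.77 -0.126 0 0; 38 0.77 -0.126 0 0; 38 0.77 -0.126 0 0; 38 0.77 -0.126 0 0; 38 0.77 -0.126 0 0; 38 0 0 0 0; 38 0 0 0 0; 38 0 0 0 0; 38 0 0 0 0; 38 0 0 0 0")

```text
t: 40.6
ee_pos: [0.6476, 0.0934, 0.1231]
eef_rot: [-0.0, 0.964, -0.267, 0.0]
contact_force: [-0.3, 0.3, -0.0]
finger_gap: 0.0444
finger_force: 61.3
```

```bash
python3 - <<'E'
from cell import bot, eyes
from h import *
o=bot.get_obs();p=o["ee_pos"];print(p)
c=eyes.capture("scene");W=cloud(c)
q=near(W,p[0],p[1],.037,.1,.145);print(cv2.minEnclosingCircle(q[:,:2].astype(np.float32)),np.percentile(q[:,2],[0,1,5,25,50,75]),len(q))
im=c["img"][80:260,250:450]; cv2.imwrite("pics/s8.png",cv2.resize(im,None,fx=3,fy=3)[:,:,::-1])
E
```

```text
[0.64755631 0.09337945 0.12308964]
((0.6490676999092102, 0.09168481826782227), 0.036419883370399475) [0.1106927  0.1122298  0.11448718 0.12384345 0.13296142 0.13779905] 538
```

View pics/s8.png

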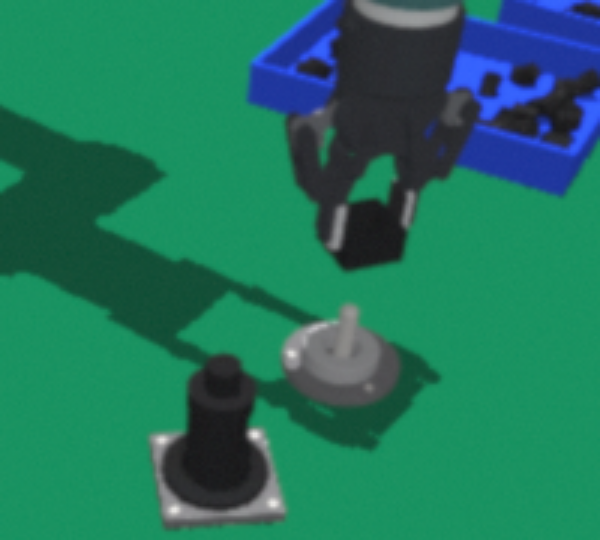

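The crop shows the block held level at (372,235) above the round fixture's post tip (348,310).

Emit:
drive_tool(rows="38 0 0 0.25 0; 38 0 0 0.25 0; 38 0 0 0.25 0; 38 0 0 0.25 0; 38 0 0 0.25 0; 38 0 0 0.25 0; 38 0 0 0.1 0; 38 0 0 0.04 0; 38 0 0 0 0; 38 0 0 0 0")

```text
t: 41.9
ee_pos: [0.6483, 0.093, 0.0413]
eef_rot: [-0.0, 0.964, -0.267, 0.001]
contact_force: [-0.2, 0.0, -0.1]
finger_gap: 0.0446
finger_force: 61.3
```

Emit:
drive_tool(rows="38 0 0 0.02 0; 38 0 0 0.02 0; 38 0 0 0.02 0; 38 0 0 0.02 0; 38 0 0 0 0; 38 0 0 0 0; 38 0 0 0 0; 38 0 0 0 0; 38 0 0 0 0; 38 0 0 0 0")

```text
t: 43.15
ee_pos: [0.6479, 0.093, 0.0368]
eef_rot: [0.0, 0.964, -0.267, 0.0]
contact_force: [-0.2, 0.2, -1.0]
finger_gap: 0.0447
finger_force: 61.3
```

Emit:
drive_tool(rows="38 0 0 0.015 0; 38 0 0 0.015 0; 38 0 0 0.01 0; 38 0 0 0 0; 38 0 0 0 0; 38 0 0 0 0; 38 0 0 0 0; 38 0 0 0 0; 38 0 0 0 0; 38 0 0 0 0")

```text
t: 44.4
ee_pos: [0.6479, 0.093, 0.035]
eef_rot: [0.0, 0.964, -0.267, 0.0]
contact_force: [-2.0, -0.9, 5.0]
finger_gap: 0.0446
finger_force: 61.9
```

Contact confirmed; release, retreat straight up, and wait.

Emit:
drive_tool(rows="64 0 0 0 0; 64 0 0 0 0; 64 0 0 0 0; 64 0 0 0 0; 64 0 0 -0.3 0; 64 0 0 -0.7 0; 64 0 0 -0.8 0; 64 0 0 -0.8 0; 64 0 0 -0.8 0; 64 0 0 0 0")

```text
t: 45.65
ee_pos: [0.6504, 0.0932, 0.2104]
eef_rot: [-0.001, 0.964, -0.267, 0.005]
contact_force: [0.4, -0.4, 0.1]
finger_gap: 0.0641
finger_force: 0.0
```

Emit:
drive_tool(rows="64 -0.6 0 0 0; 64 -0.6 0 0 0; 64 -0.6 0 0 0; 64 -0.6 0 0 0; 64 0 0 0 0; 64 0 0 0 0; 64 0 0 0 0; 64 0 0 0 0; 64 0 0 0 0; 64 0 0 0 0")

```text
t: 46.9
ee_pos: [0.5452, 0.1547, 0.2047]
eef_rot: [0.0, 0.964, -0.267, -0.0]
contact_force: [-0.5, 1.4, -0.7]
finger_gap: 0.0637
finger_force: 0.0
```

```bash
python3 - <<'E'
from cell import bot, eyes
from h import *
print(bot.get_obs()["ee_pos"])
c=eyes.capture("scene");W=cloud(c)
for n,x,y,r,lo,hi in(("block",.649,.093,.035,.045,.0535),("ring",.649,.093,.036,.018,.026),("knob",.65,-.071,.03,.1,.115),("disc",.65,-.071,.035,.082,.0925),("jar",.39,-.438,.05,.07,.09)):
    q=near(W,x,y,r,lo,hi);print(n,np.round(cv2.minEnclosingCircle(q[:,:2].astype(np.float32))[0],4),np.percentile(q[:,2],[5,50,95]).round(4),len(q))
im=c["img"][110:270,250:450]; cv2.imwrite("pics/s9.png",cv2.resize(im,None,fx=3,fy=3)[:,:,::-1])
E
```

```text
[0.54523738 0.15466891 0.20467089]
block [0.647  0.0932] [0.0457 0.0496 0.0517] 240
ring [0.647  0.0905] [0.0186 0.0233 0.0257] 122
knob [ 0.6492 -0.0713] [0.1014 0.1086 0.1099] 115
disc [ 0.6488 -0.0714] [0.0829 0.0888 0.0907] 233
jar [ 0.3916 -0.4388] [0.0729 0.0828 0.0844] 700
```

View pics/s9.png

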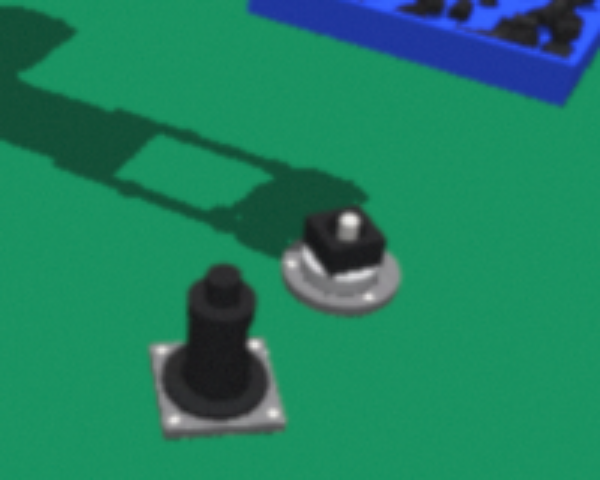

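Both stacks are complete and flat: block on ring at (345,250), and hub, sleeve and cap at (220,340). The jar has not moved, so I'm handing in.

```bash
python3 -c "
from cell import sign_off
print(sign_off())"
```

```text
the job is handed in; nothing more can be done
None
```

Both fixtures are loaded (hub, sleeve and cap on the square one; ring and block on the round one) and the job is handed in at about 47 s; the last camera check showed both stacks flat, centred and at seated height, with the jar unmoved, but hand-in returned no verdict.

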